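# Put the dish warmer into service

## Task

Put the dish warmer into service: slide its yellow transport lock away from you to its stop, so that its bar leaves the deck, then push the green bowls along the deck, without lifting them, onto the black hot zone until they rest against the rail at its closed end. Then, on the control box, push the black heat slide to its far stop (full heat), and last of all flip the red-balled mains toggle over to on, away from you. Leave the lock open, and leave the blue bowl, the tea glass and the pepper mill where they stand.

Things in the scene. Friction and masses are not known exactly. Their poses are not given: they have to be found in the camera images.
- warmer: fixed aluminium dish warmer, deck 172 mm (x) by 350 mm (y), top 30 mm above the surface. Origin: centre of its underside; x away from the robot, y along the deck to its open left end, z up. A 10 mm steel rail (axis 78 mm above the surface, on thin posts) runs along both long sides (axes at x = +-77 mm) and across the closed end (y = -166 mm). Wooden landing zone at y > 0, black hot zone at y < 0.
- hot_zone (a point): centre of the black hot zone, on the deck's top (warmer x = 0, y = -83 mm).
- transport_lock (a joint): slide of the transport lock, m: 0 locked (a 12 mm thick yellow bar, 62 mm above the surface, reaches from the back rail past the middle of the deck at y = 0 and bars the way), 0.060 open at its stop (bar drawn back out of the deck). Moves along the warmer's +x; stays where it is left.
- lock_grip (a point): top centre of the lock's yellow grip, 114 mm above the surface, on a bracket behind the back rail (at warmer x = 108 mm when locked, 168 mm when open; y = 0). The grip is 18 mm thick (x), 60 mm wide (y) and 42 mm tall below this point.
- bowl_stack: stack of green bowls, 130 mm across, 98 mm high, about 0.45 kg (varies), loose, standing on the warmer's landing zone. Origin: centre of its underside; z up. At rest against the end rail its centre is about 65 mm from that rail's inner face (warmer y about -97 mm).
- control_box: fixed grey control box of the warmer, 200 (x) by 140 (y) by 45 mm high, left or right of the warmer. Origin: centre of its underside; x away from the robot, z up. The heat slide runs along x at y = +36 mm, beside orange bars that grow towards full heat; the mains toggle pivots at x = 0, y = -36 mm, a green dot on its far (on) side, a black one on its near (off) side.
- heat_slide (a joint): slide of the heat selector, m: 0 lowest (near end), 0.100 full heat (far stop). Moves along the control box's +x; stays where it is left.
- heat_grip (a point): top centre of the heat slide's black grip, 84 mm above the surface; the grip is 24 mm (x) by 32 mm (y) by 30 mm tall below this point.
- mains_toggle (a joint): angle of the mains toggle, rad: 0 off (leans 0.5 rad from upright towards the robot), 1.0 on (leans 0.5 rad away from it). It falls to either side once past upright. Pivot 49 mm above the surface.
- toggle_ball (a point): centre of the red ball, 24 mm across, at the end of the toggle, 66 mm from its pivot; the stem is 12 mm thick.
- dip_bowl: blue bowl, 105 mm across, 47 mm high, loose, on the other side of the warmer from the control box; bystander. Origin: centre of its underside.
- tea_glass: clear tea glass, 63 mm across, 81 mm high, loose, behind the warmer to the right; bystander. Origin: centre of its underside.
- pepper_mill: dark brown wooden pepper mill, 51 mm across, 168 mm high, loose, behind the warmer to the left; bystander. Origin: centre of its underside.
Mind the look-alikes: they are no part of the job. Leave any turquoise look-alike of the bowl_stack alone.

How it is judged:
By the outcome, as a careful person would: the job done as asked, in the order asked, and still so for the second after the job is handed in, with the robot touching nothing.
It also fails if it takes over 54 s, if anything falls off the work surface, if the arm or the gripper's body presses on something with over 40 N, if the wrist force passes 120 N, or if a joint passes its speed limit or range.

## Robot

A 6-joint arm with a two-finger parallel gripper is mounted at the origin on a cart in front of the work surface, level with it; the furniture and walls round the work are solid. World frame = base frame: x ahead of the robot, y to its left, z up, the work surface at z = 0. Lengths are in mm, angles in rad, forces in N, time in s.
With the tool pointing down it reaches from about 300 to 775 mm from the base axis. Payload 14.6 kg.
Tool frame: the origin (TCP) lies at the very end of the fingers, on their centre line; the grasp point (between the pads) lies 19 mm behind it; z points along the fingers, y is the line along which they close (so a half turn about z gives the same grasp; the last joint's range is limited). The gripper opens to 94 mm and grips with 3 to 60 N. Pads are 16 mm wide; open, the fingers measure 119 mm over their backs; the gripper's body (75 mm by 177 mm) begins 78 mm behind the grasp point.
Start: joints at [-1.34, 0.3, 1.521, -0, 1.321, -0.067], TCP at [161.373, -525.783, 205.446] pointing down, gripper open.
Joint ranges: [-3.03, 3.03], [-0.79, 2.21], [0.23, 2.52], [-1.04, 4.18], [0, 3.07], [-2.55, 2.55]. Speed limits (rad/s): [2.22, 2.22, 2.57, 3.14, 3.14, 3.14].

## Interface

Orientations are given as [roll, pitch, yaw] about the fixed x, y, z axes, in that order (R = Rz(yaw) Ry(pitch) Rx(roll)).
In Python, from cell import manip gives the robot as it stands.
- The arm moves only by the tool servo_tool, never from a script. Its argument "rows" is a list of rows, each a list of 7 numbers: the turn, a rotation vector about the world's x, y, z in degrees, then the shift along the world's x, y, z in mm, then the closure, from 0 (fully open) to 1 (shut). In form: [[rx, ry, rz, dx, dy, dz, fingers], ...]. A call has 1 to 20 rows; each row shifts and turns the commanded pose from where the row before left it; what a row does not reach is not made up. A row lasts 1/8 s, in which the tool goes at most 62.5 mm and 10.7 degrees, less where a joint would pass 70% of its speed; a pose out of reach is approached as far as the arm can. A call with a gripper value outside its range is refused whole. The fingers move at their own pace and stop on an object; "grip_force" is the grip in N (left out, the last holds). Time passes only in rows, so rows that do not move let the fingers close. It gives the time, the measured TCP pose, the force, the opening and the grip force at its end, in the units of the state.
- manip.read_state(): the state, without advancing time (a new reading comes with each control period).
- manip.camera(name): name is "scene" or "side" or "wrist"; returns the picture (384x512x3 uint8, red, green, blue); there is no depth.
- manip.camera_info(name): a dict with "fx", "fy", "cx", "cy" (pixels), "D" ([k1, k2, p1, p2, k3] as OpenCV has them; the pictures are not rectified), "position" and "rotation" of the camera in the world; the wrist camera has in their place "T_tool_cam" (4x4, takes a point from camera to tool coordinates, whose origin is the TCP and whose axes are the flange's). Camera axes: x right, y down, z forward; pixel columns grow to the right and rows downward; lengths in mm; the calibration is good to about 2 mm. A picture is of the moment at which its call begins: read the wrist's pose just before it. camera_info takes no time and is no camera call.
- manip.sign_off(): hands the job in; it is judged then, once.
The state is a dict: "clock": time; "joints": joint angles; "qd": joint speeds; "effort": joint torques, N m; "eef_pos": TCP position; "eef_rot": TCP orientation; "wrist_force": force on the tool from outside, world axes, zero at the start; "moment": the same for the moment, N m; "finger_gap": finger opening in mm; "finger_force": force on a finger pad.
Only numpy, scipy, OpenCV 4.12 (cv2) and the standard library are available. Lean on these libraries where they do the work, as an engineer would, in place of code of your own. Each camera call takes 0.05 s, during which the arm holds its last target. There are 200 camera calls.

## Working session

There is one attempt and no reset: what is moved stays moved. The work goes in short steps, Python scripts to look and compute and a tool call to move; the robot and the scene stay as the last step left them, time stands still between calls to the robot, and variables do not carry over. Pictures are saved under pics/ and viewed, at most 10 in all, crops included, and the job is handed in when it is done.

Besides the shell and the picture viewer there is one more tool, called after "Call:" as a command line: name --pt "numbers of a row" for each row, then --argument value for the rest. servo_tool: Moves the arm, as the interface text tells. Its arguments: {"type":"object","properties":{"rows":{"type":"array","items":{"type":"array","items":{"type":"number"}}},"grip_force":{"type":"number"}},"required":["rows"]}

```bash
ls; mkdir -p pics; python3 - <<'E'
from cell import manip
import cv2
for n in("scene","side","wrist"):
    im=manip.camera(n); cv2.imwrite(f"pics/{n}0.png",im[:,:,::-1])
    i=manip.camera_info(n); print(n,i)
a=[cv2.imread(f"pics/{n}0.png") for n in("scene","side")]
print(manip.read_state())
E
```

```text
pics
scene {'fx': 459.4561684377864, 'fy': 459.4561684377864, 'cx': 248.9139373468249, 'cy': 195.27815520234392, 'D': array([-0.13716995,  0.        ,  0.        ,  0.        ,  0.        ]), 'position': array([-574.76184699,  980.84334674,  840.2982254 ]), 'rotation': array([-2.02971687,  0.02167299, -2.27910468])}
side {'fx': 398.1927588364718, 'fy': 398.1927588364718, 'cx': 259.276137520104, 'cy': 192.2202029236663, 'D': array([0.02547025, 0.        , 0.        , 0.        , 0.        ]), 'position': array([  562.18360538, -1123.02197131,  1047.10512856]), 'rotation': array([-2.26847453,  0.01270542, -0.01437559])}
wrist {'fx': 266.7246888571311, 'fy': 266.7246888571311, 'cx': 245.3786157854046, 'cy': 190.54215004264782, 'D': array([-0.03450032,  0.        ,  0.        ,  0.        ,  0.        ]), 'T_tool_cam': array([[ 5.20850412e-04, -9.60336336e-01, -2.78843774e-01,
         8.12473703e+01],
       [ 9.99999814e-01,  5.88740633e-04, -1.59726382e-04,
         2.85066771e-01],
       [ 3.17557708e-04, -2.78843639e-01,  9.60336464e-01,
        -1.78949738e+02],
       [ 0.00000000e+00,  0.00000000e+00,  0.00000000e+00,
         1.00000000e+00]])}
{'clock': 0.15, 'joints': array([-1.33957298e+00,  3.00353783e-01,  1.52141260e+00,  8.46158725e-07,
        1.32067034e+00, -6.65825709e-02]), 'qd': array([ 0.00059319, -0.00189661, -0.0012031 , -0.00068241, -0.00139478,
       -0.00141357]), 'effort': array([ 4.02651485e-04, -5.31959116e+01, -3.52821422e+01,  7.08411983e-02,
        2.35943415e-02, -7.70427459e-05]), 'eef_pos': array([ 161.34755545, -525.61046571,  205.02195041]), 'eef_rot': array([-3.14075051e+00, -5.69765304e-05,  2.97805685e-01]), 'wrist_force': array([ 0.23585746,  0.28765324, -0.15653701]), 'moment': array([-0.00486768, -0.01734983,  0.00122052]), 'finger_force': 0.0, 'finger_gap': 93.90445860518936}
```

View pics/scene0.png

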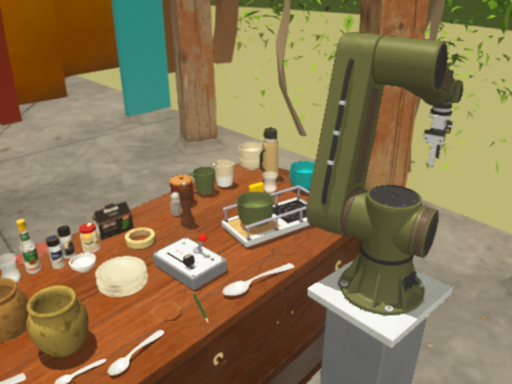

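View pics/side0.png

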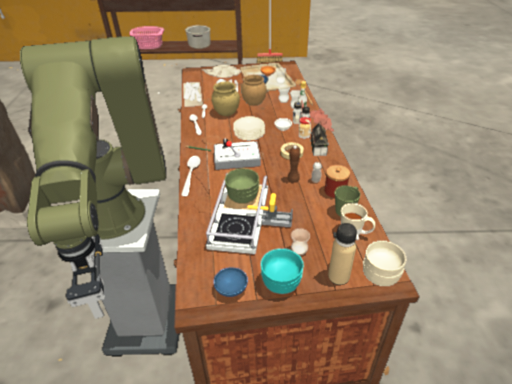

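The scene view shows the warmer around (270,212), with the green stack at (256,208), the yellow grip at (257,187), the control box at (190,262) and the red ball at (203,238). The side view has the stack at (242,186), yellow lock at (270,203), control box at (237,155), mill (294,165), glass (300,242), blue bowl (231,282) and turquoise look-alike (282,270).

Next I'll crop both views closer.

```bash
cat > h.py <<'E'
import numpy as np, cv2
from scipy.spatial.transform import Rotation as R
from cell import manip
def cam(n,st=None):
    i=manip.camera_info(n); K=np.array([[i['fx'],0,i['cx']],[0,i['fy'],i['cy']],[0,0,1.]])
    if n=='wrist':
        T=np.eye(4);T[:3,:3]=R.from_euler('xyz',st['eef_rot']).as_matrix();T[:3,3]=st['eef_pos'];T=T@i['T_tool_cam'];return K,i['D'],T[:3,:3],T[:3,3]
    return K,i['D'],R.from_euler('xyz',i['rotation']).as_matrix(),i['position']
def ray(c,p):
    K,D,Rm,o=c; u=cv2.undistortPoints(np.array([[p]],float),K,D)[0,0]; d=Rm@[u[0],u[1],1]; return o,d/np.linalg.norm(d)
def plane(c,p,z):
    o,d=ray(c,p); return o+d*(z-o[2])/d[2]
def tri(c1,p1,c2,p2):
    o,d=ray(c1,p1);q,e=ray(c2,p2); A=np.stack([d,-e],1); s=np.linalg.lstsq(A,q-o,rcond=None)[0]
    a,b=o+d*s[0],q+e*s[1]; return (a+b)/2,np.linalg.norm(a-b)
def proj(c,P):
    K,D,Rm,o=c; return cv2.projectPoints(((np.atleast_2d(P)-o)@Rm),np.zeros(3),np.zeros(3),K,D)[0][:,0]
def cent(im,lo,hi,box):
    x0,y0,x1,y1=box; m=cv2.inRange(cv2.cvtColor(im[y0:y1,x0:x1],cv2.COLOR_RGB2HSV),lo,hi)
    n,l,s,c=cv2.connectedComponentsWithStats(m); k=1+np.argmax(s[1:,4]); return c[k]+[x0,y0],s[k]+[x0,y0,0,0,0]
E
python3 - <<'E'
import cv2,numpy as np
from h import *
a=cv2.imread("pics/scene0.png")[170:290,145:325]; b=cv2.imread("pics/side0.png")[130:305,195:325]
cv2.imwrite("pics/c1.png",cv2.resize(a,None,fx=4.4,fy=4.4,interpolation=3))
cv2.imwrite("pics/c2.png",cv2.resize(b,None,fx=3.4,fy=3.4,interpolation=3))
A=cv2.imread("pics/scene0.png")[:,:,::-1];B=cv2.imread("pics/side0.png")[:,:,::-1]
cs,cd=cam('scene'),cam('side')
for n,lo,hi,bs,bd in[('red',(0,180,110),(6,255,255),(190,225,215,250),(215,135,240,160)),('yel',(22,180,120),(32,255,255),(240,175,275,200),(240,185,285,220)),('stack',(30,60,30),(60,255,200),(235,185,275,232),(220,165,262,207))]:
    p,s=cent(A,lo,hi,bs);q,t=cent(B,lo,hi,bd);print(n,p,s,q,t,tri(cs,p,cd,q))
E
```

```text
red [202.54 237.36] [199 234   8   8  50] [228.         143.14285714] [226 141   5   5  21] (array([435.82380351, 323.6173807 , 111.13304662]), np.float64(3.0420541200984466))
yel [256.14912281 187.23684211] [249 182  14  10 114] [271.83333333 206.6       ] [270 201   5  10  30] (array([614.13013271, -57.97840434,  90.52862887]), np.float64(10.35641767487907))
stack [254.78366446 206.53311258] [238 192  35  32 906] [241.82217344 184.94840834] [225 169  33  34 911] (array([500.00375056,  55.51885221,  96.12524043]), np.float64(1.8502582333199946))
```

View pics/c1.png

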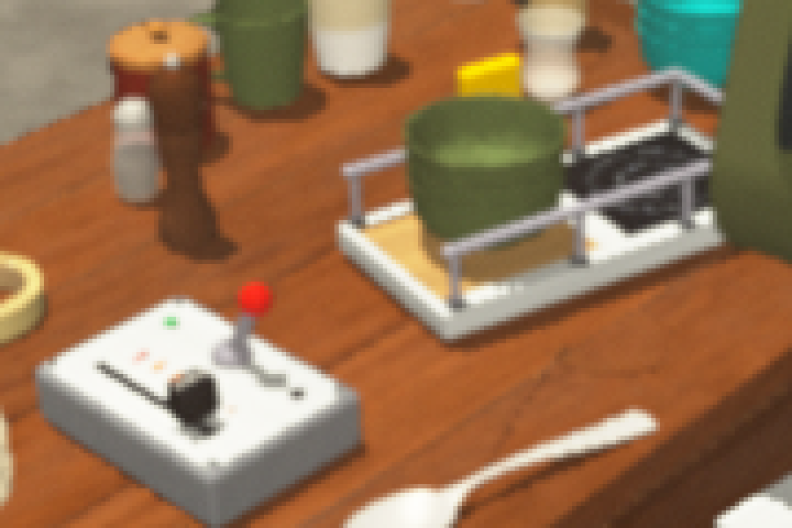

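View pics/c2.png

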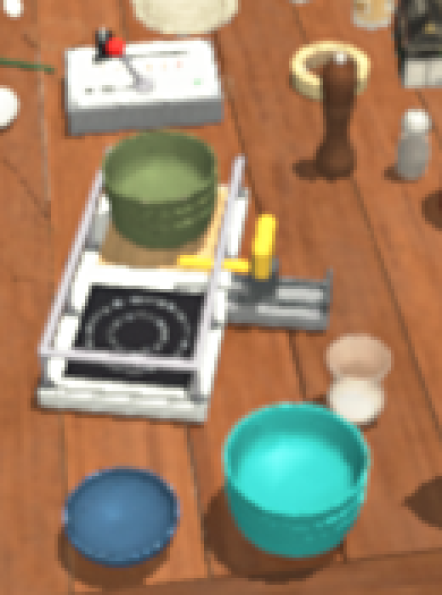

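Candidates:
- Stack: green at scene (255,207), side (242,185). The turquoise bowl at scene (302,173), side (282,270) and the green mug at scene (204,180) are not it.
- Lock: yellow grip at side (273,203). The bar is at side (257,207).
- Heat slide: black grip at scene (189,259).
- Toggle: red ball at scene (203,237).

The crops confirm the green stack on the wooden zone. I'll compute the poses now.

```bash
python3 - <<'E'
from h import *
cs,cd=cam('scene'),cam('side')
S=lambda x,y:(x/4.4+145-.5+.11,y/4.4+170-.39); D=lambda x,y:(x/3.4+195-.35,y/3.4+130-.35)
print("rails side z78")
for n,p in dict(nc=(43,355),fc=(205,358),no=(103,178),fo=(240,158)).items(): print(n,plane(cd,D(*p),78).round(1))
print("rails scene z78 fo,no, fc")
for p in[(347,170),(447,250),(678,73)]: print(plane(cs,S(*p),78).round(1))
print("fo tri",tri(cs,S(347,170),cd,D(240,158)))
print("grip top side",plane(cd,D(265,220),114).round(1)); 
for p in[(459,67),(519,56)]: print("grip top scene",plane(cs,S(*p),114).round(1))
print("heat top",plane(cs,S(190,375),84).round(1), "slot ends",plane(cs,S(98,365),45).round(1),plane(cs,S(218,432),45).round(1))
for p in[(178,300),(38,370),(215,465),(358,402)]: print("box corner",plane(cs,S(*p),45).round(1))
print("dots g,b",plane(cs,S(172,322),45).round(1),plane(cs,S(297,393),45).round(1))
print("red",plane(cs,S(255,299),107),"pivot",plane(cs,S(232,358),49))
for n,p in dict(mill=(335,160),glass=(357,400),blue=(122,540),turq=(295,530)).items(): print(n,plane(cd,D(*p),10).round(1))
E
```

```text
rails side z78
nc [ 388.1 -181.3   78. ]
fc [ 548.7 -189.8   78. ]
no [433.   99.3  78. ]
fo [591.6 132.1  78. ]
rails scene z78 fo,no, fc
[590.8 123.3  78. ]
[438.  146.9  78. ]
[ 536.1 -203.8   78. ]
fo tri (array([589.99544176, 125.95248484,  80.77649825]), np.float64(4.39120819364376))
grip top side [614.4 -23.3 114. ]
grip top scene [619.  -21.1 114. ]
grip top scene [600.7 -73.3 114. ]
heat top [419.5 389.9  84. ] slot ends [526.1 401.9  45. ] [399.6 384.4  45. ]
box corner [562.1 309.   45. ]
box corner [549.6 437.9  45. ]
box corner [369.7 407.4  45. ]
box corner [364.  291.4  45. ]
dots g,b [538.9 329.7  45. ] [401.4 316.2  45. ]
red [438.24326772 320.66535936 107.        ] pivot [463.52941927 327.74423007  49.        ]
mill [712.1 212.5  10. ]
glass [ 702.7 -187.5   10. ]
blue [ 469.6 -354.5   10. ]
turq [ 630.2 -347.1   10. ]
```

Call:
servo_tool --pt "0 0 -2 27 41 20 1" --pt "0 0 -2 27 41 20 1" --pt "0 0 -2 27 41 20 1" --pt "0 0 -2 27 41 20 1" --pt "0 0 -2 27 41 15 1" --pt "0 0 -2 27 41 10 1" --pt "0 0 -2 27 41 10 1" --pt "0 0 -2 27 41 10 1" --pt "0 0 -1 27 41 0 1" --pt "0 0 0 27 41 0 1" --pt "0 0 0 25 41 0 1" --pt "0 0 0 25 41 0 1" --pt "0 0 0 0 0 0 1"

```text
clock: 1.78
eef_pos: [482.1, -31.6, 329.8]
eef_rot: [-3.141, 0.001, 0.005]
wrist_force: [0.2, 0.1, -0.6]
finger_gap: 0.8
finger_force: 0.0
```

```bash
python3 - <<'E'
from h import *
import pickle
st=manip.read_state(); im=manip.camera('wrist'); print(st['clock'],st['eef_pos'],st['eef_rot'],st['wrist_force'])
pickle.dump((st,im),open('w1.pkl','wb'));cv2.imwrite('pics/w1.png',cv2.resize(im[:,:,::-1],(800,600),interpolation=3))
E
```

```text
1.775 [482.06624888 -31.63251632 329.78212734] [-3.14116145e+00  1.20135069e-03  4.53262181e-03] [ 0.24790336  0.11797742 -0.56605037]
```

View pics/w1.png

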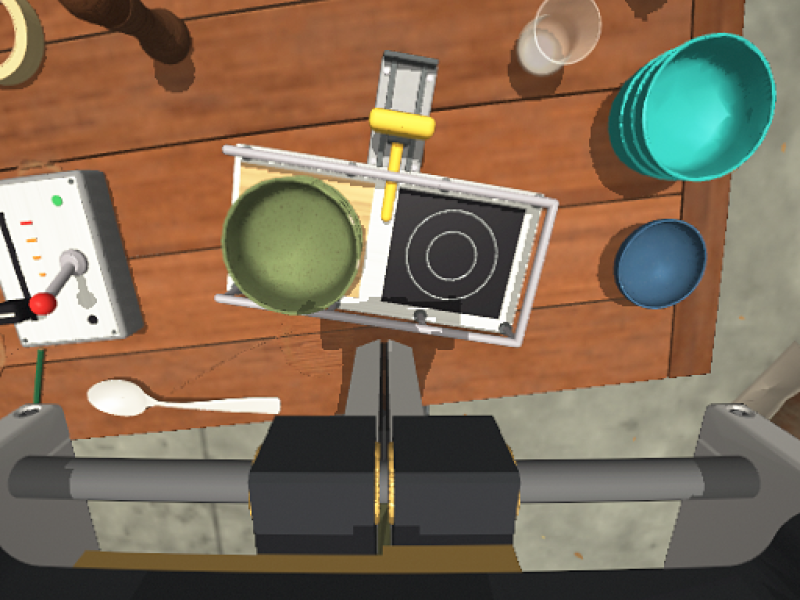

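Wrist view (800 px scale): rail corners at (232,150), (222,298), (553,202) and (519,343), grip at (402,122), stack rim centre at (292,245), red ball at (43,303), green dot at (57,201), black dot at (93,320). The turquoise stack at (700,105) is clear of the work.

```bash
python3 - <<'E'
from h import *
import pickle
st,im=pickle.load(open('w1.pkl','rb')); cw=cam('wrist',st);cs,cd=cam('scene'),cam('side')
W=lambda x,y:((x+.5)/1.5625-.5,(y+.5)/1.5625-.5)
S=lambda x,y:(x/4.4+145-.39,y/4.4+170-.39);D=lambda x,y:(x/3.4+195-.35,y/3.4+130-.35)
r={k:plane(cw,W(*p),78) for k,p in dict(fo=(232,150),no=(222,298),fc=(553,202),nc=(519,343)).items()}
for k in r: print(k,r[k].round(1))
d=r['fo']-r['fc'];e=r['no']-r['nc'];f=r['fc']-r['nc']
print("yaws",[np.degrees(np.arctan2(-v[0],v[1])) for v in(d,e)],np.degrees(np.arctan2(f[1],f[0])),"width",np.linalg.norm(f))
yaw=np.mean([np.arctan2(-d[0],d[1]),np.arctan2(-e[0],e[1])]);Rz=R.from_euler('z',yaw).as_matrix()
m=(r['fc']+r['nc'])/2; O=m-Rz@[0,-166,78]; print("warmer",O,np.degrees(yaw)); 
loc=lambda P:(Rz.T@(P-O)).round(1)
print("fc tri (z)",tri(cw,W(553,202),cd,D(205,358)),"fo",tri(cw,W(232,150),cs,S(347,170)))
g,s=cent(im,(22,180,120),(32,255,255),(220,60,290,90)); print(g,s)
q=plane(cw,W(402,118),114);print("grip",q,loc(q)); print("grip tri",tri(cw,W(402,112),cs,S(489,61)))
b,s=cent(im,(30,50,20),(50,255,200),(130,100,240,210)); print('stack px',b,s)
c=[b[0],b[1]]; print("stack z128",plane(cw,W(292,244),128),loc(plane(cw,W(292,244),128)),"tri rim",tri(cw,W(292,244),cs,S(487,138)),tri(cw,W(292,244),cd,D(160,172)))
red,s=cent(im,(0,180,110),(6,255,255),(10,180,50,210)); print('red',red,s,tri(cw,red,cs,(202.54,237.36)),tri(cw,red,cd,(228,143.1)))
for n,p in dict(green=(57,201),black=(93,320),pin1=(70,181),pin2=(110,327)).items(): print(n,plane(cw,W(*p),45).round(1))
print("pivot",plane(cw,W(73,261),52).round(1))
print("turq/blue/glass",plane(cw,W(660,265),30),plane(cw,W(540,50),5))
E
```

```text
fo [588.8 118.   78. ]
no [437.1 143.   78. ]
fc [ 540.4 -203.4   78. ]
nc [ 386.5 -183.2   78. ]
yaws [np.float64(-8.563856740871916), np.float64(-8.814860873686241)] -7.470577491100609 width 155.2919973259137
warmer [488.53710358 -29.23844413   0.        ] -8.689358807279078
fc tri (z) (array([ 544.94044491, -199.38165284,   88.26819692]), np.float64(7.8779367441905634)) fo (array([590.66445019, 120.48451977,  76.29549417]), np.float64(4.935800251095128))
[256.56953642  83.33774834] [236  76  42  13 151]
grip [613.78464454 -47.26405435 114.        ] [126.5   1.1 114. ]
grip tri (array([617.07248266, -49.41776029, 111.47436563]), np.float64(5.837269769457295))
stack px [186.70358616 156.18771818] [ 142  113   90   88 6302]
stack z128 [503.81476738  52.55759637 128.        ] [  2.7  83.2 128. ] tri rim (array([500.71967451,  53.65981539, 116.48256236]), np.float64(3.862540728707036)) (array([501.94427871,  54.30309925, 120.49302654]), np.float64(1.3705739754232105))
red [ 26.40697674 194.05813953] [ 18 188  17  13 172] (array([438.69650259, 320.75613715, 107.69468882]), np.float64(0.6571611638532215)) (array([439.6981539 , 313.79482444, 117.60454603]), np.float64(4.533446625194717))
green [538.7 331.5  45. ]
black [399.1 316.3  45. ]
pin1 [560.  312.2  45. ]
pin2 [390.3 296.9  45. ]
pivot [472.3 321.   52. ]
turq/blue/glass [ 466.51261175 -359.86386104   30.        ] [ 698.84993908 -200.81688162    5.        ]
```

Call:
servo_tool --pt "0 0 -5 50 -6 -25 1" --pt "0 0 -4 50 -6 -30 1" --pt "0 0 0 0 0 -50 1" --pt "0 0 0 0 0 -50 1" --pt "0 0 0 0 0 -50 1" --pt "0 0 0 0 0 -30 1" --pt "0 0 0 0 0 0 1"

```text
clock: 2.7
eef_pos: [580.0, -46.8, 93.8]
eef_rot: [3.141, 0.004, -0.157]
wrist_force: [0.4, -1.2, -0.5]
finger_gap: 0.5
finger_force: 0.0
```

Call:
servo_tool --pt "0 0 0 10 -1.5 0 1" --pt "0 0 0 10 -1.5 0 1" --pt "0 0 0 10 -1.5 0 1" --pt "0 0 0 10 -1.5 0 1"

```text
clock: 3.2
eef_pos: [622.2, -51.9, 95.8]
eef_rot: [-3.142, -0.001, -0.156]
wrist_force: [-0.9, -0.2, 2.0]
finger_gap: 0.0
finger_force: 0.9
```

Call:
servo_tool --pt "0 0 0 7 -1 0 1" --pt "0 0 0 7 -1 0 1" --pt "0 0 0 0 0 0 1"

```text
clock: 3.58
eef_pos: [635.6, -53.8, 95.2]
eef_rot: [-3.142, 0.001, -0.156]
wrist_force: [-1.5, -0.5, 1.2]
finger_gap: 0.6
finger_force: 0.5
```

Call:
servo_tool --pt "0 0 0 3 -0.5 0 1" --pt "0 0 0 2 0 0 1" --pt "0 0 0 0 0 0 1"

```text
clock: 3.95
eef_pos: [636.0, -53.8, 95.1]
eef_rot: [3.141, 0.012, -0.156]
wrist_force: [-39.8, 2.6, 20.3]
finger_gap: 0.6
finger_force: 20.4
```

The lock is at its stop: force rose to 40 N with no motion. I'll back off, turn, and go over behind the stack.

Call:
servo_tool --pt "0 0 0 -10 1.5 0 1" --pt "0 0 0 -5 1 20 1" --pt "0 0 10 0 0 45 1" --pt "0 0 10 0 0 45 1" --pt "0 0 10 0 0 45 1" --pt "0 0 10 -18 34 0 0.4" --pt "0 0 10 -18 34 0 0.4" --pt "0 0 10 -18 34 0 0.4" --pt "0 0 10 -18 34 0 0.4" --pt "0 0 10 -18 34 0 0.4" --pt "0 0 10 -18 34 0 0.4" --pt "-8.2 1.3 0 0 0 -20 0.4" --pt "-8.2 1.3 0 0 0 -20 0.4" --pt "-8.2 1.3 0 0 0 -20 0.4" --pt "0 0 0 0 0 0 0.4"

```text
clock: 5.82
eef_pos: [517.0, 153.5, 189.4]
eef_rot: [-3.139, 0.436, 1.418]
wrist_force: [-0.2, -0.1, -0.5]
finger_gap: 56.3
finger_force: 0.0
```

```bash
python3 - <<'E'
from h import *
st=manip.read_state(); im=manip.camera('wrist');b=manip.camera('side'); print(st['clock'],st['eef_pos'],np.degrees(st['eef_rot']),st['joints'].round(2))
y,s=cent(b,(22,180,120),(32,255,255),(240,185,305,220));print(y,s)
p=cv2.resize(b[130:305,195:325,::-1],(444,600),interpolation=3)
q=cv2.resize(im[:,:,::-1],(356,267)); o=np.zeros((600,800,3),np.uint8);o[:,:444]=p;o[:267,444:]=q;cv2.imwrite('pics/m2.png',o)
E
```

```text
5.825 [516.95089304 153.47957484 189.42864393] [-179.82897775   24.98016096   81.2491018 ] [ 0.4   0.44  1.43 -0.37  1.52  0.62]
[283.37931034 207.34482759] [282 201   5  11  29]
```

View pics/m2.png

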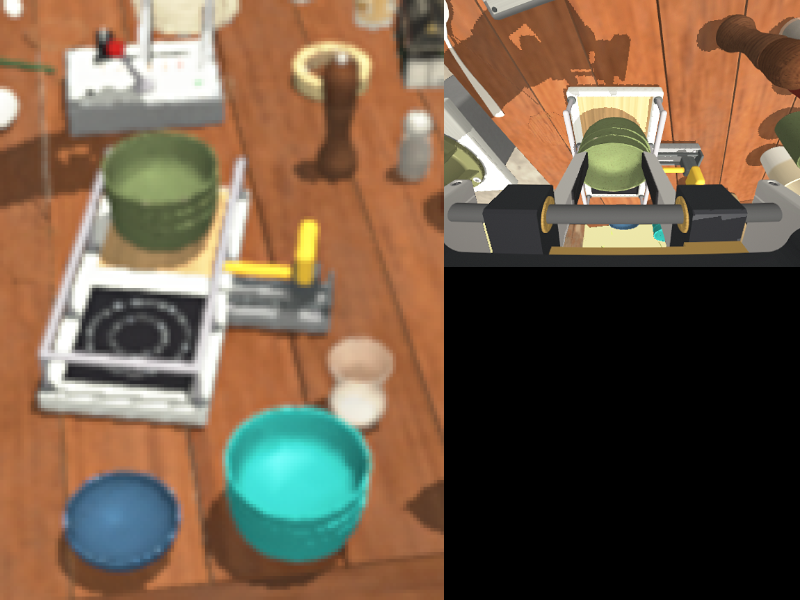

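The lock bar is now outside the deck (yellow grip at side (283,207)), and the fingers are behind the green stack. Next I go down and push.

Call:
servo_tool --pt "0 0 0 0 0 -45 0.4" --pt "0 0 0 0 0 -45 0.4" --pt "0 0 0 0 0 -30 0.4" --pt "0 0 0 0 0 -17 0.4" --pt "0 0 0 0 0 0 0.4"

```text
clock: 6.55
eef_pos: [517.7, 151.9, 54.1]
eef_rot: [-3.141, 0.434, 1.414]
wrist_force: [-0.8, -0.3, 0.7]
finger_gap: 56.5
finger_force: 0.0
```

Call:
servo_tool --pt "0 0 0 -1.5 -10 0 0.4" --pt "0 0 0 -1.5 -10 0 0.4" --pt "0 0 0 -1.5 -10 0 0.4" --pt "0 0 0 -1.2 -8 0 0.4" --pt "0 0 0 -1.2 -8 0 0.4" --pt "0 0 0 -1.2 -8 0 0.4" --pt "0 0 0 -1.2 -8 0 0.4" --pt "0 0 0 -1.2 -8 0 0.4" --pt "0 0 0 -1.2 -8 0 0.4"

```text
clock: 7.68
eef_pos: [505.6, 73.7, 53.5]
eef_rot: [-3.141, 0.435, 1.415]
wrist_force: [1.4, 1.7, 0.3]
finger_gap: 56.4
finger_force: 1.0
```

```bash
python3 - <<'E'
from h import *
st=manip.read_state(); im=manip.camera('wrist');b=manip.camera('side'); print(st['clock'],st['eef_pos'],st['wrist_force'])
cs,cd=cam('scene'),cam('side');p,s=cent(manip.camera('scene'),(30,60,30),(60,255,200),(235,180,310,232));q,t=cent(b,(30,60,30),(60,255,200),(205,165,262,237));print(p,s,q,t,tri(cs,p,cd,q))
p=cv2.resize(b[130:305,195:325,::-1],(444,600),interpolation=3)
q=cv2.resize(im[:,:,::-1],(356,267)); o=np.zeros((600,800,3),np.uint8);o[:,:444]=p;o[:267,444:]=q;cv2.imwrite('pics/m3.png',o)
E
```

```text
7.675 [505.62018524  73.73116272  53.47652787] [1.36037591 1.72129777 0.34451203]
[267.36953243 203.73906486] [253 189  29  32 663] [240.57916667 190.94895833] [224 175  34  34 960] (array([491.64677179,  10.83304107,  98.33047505]), np.float64(14.489958392512078))
```

View pics/m3.png

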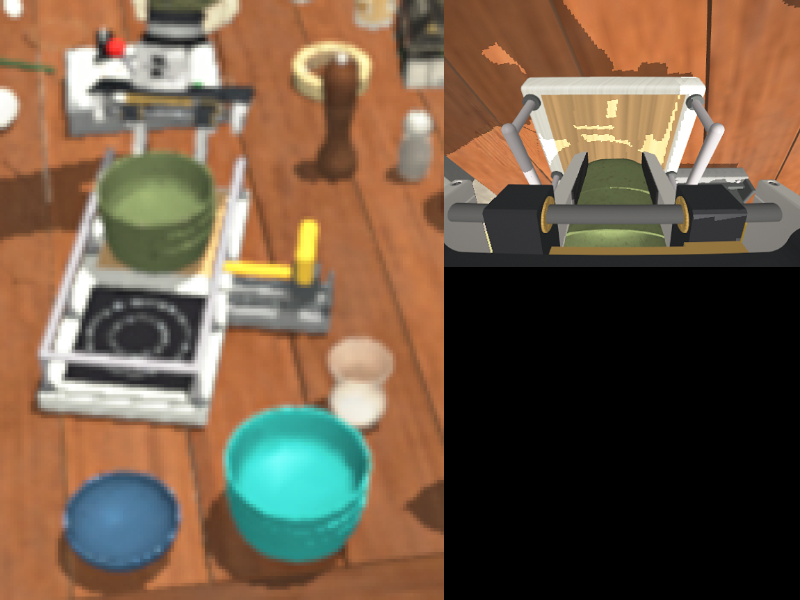

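The stack stands upright and slides: its side centroid went from (242,185) to (241,191). I keep pushing.

Call:
servo_tool --pt "0 0 0 -1.5 -9 0 0.4" --pt "0 0 0 -1.5 -9 0 0.4" --pt "0 0 0 -1.5 -9 0 0.4" --pt "0 0 0 -1.5 -9 0 0.4" --pt "0 0 0 -1.4 -9 0 0.4" --pt "0 0 0 -1.4 -9 0 0.4" --pt "0 0 0 -1.4 -9 0 0.4" --pt "0 0 0 -1.4 -9 0 0.4" --pt "0 0 0 -1.4 -9 0 0.4" --pt "0 0 0 -1.4 -9 0 0.4" --pt "0 0 0 -1.4 -9 0 0.4" --pt "0 0 0 -1.4 -9 0 0.4" --pt "0 0 0 -1.3 -9 0 0.4" --pt "0 0 0 0 0 0 0.4"

```text
clock: 9.57
eef_pos: [487.0, -43.5, 53.5]
eef_rot: [-3.141, 0.435, 1.414]
wrist_force: [-0.1, 0.3, 0.5]
finger_gap: 56.5
finger_force: 0.0
```

```bash
python3 - <<'E'
from h import *
import json
st=manip.read_state(); b=manip.camera('side'); print(st['clock'],st['eef_pos'],st['wrist_force'])
cd=cam('side');q,t=cent(b,(30,60,30),(60,255,200),(205,165,262,237));print(q,t)
Rz=R.from_euler('z',-8.69,degrees=True).as_matrix();O=np.array([488.5,-29.2,0])
for p in[(241.82,184.95),(240.58,190.95),q]: print((Rz.T@(plane(cd,p,96)-O)).round(1))
E
```

```text
9.575 [486.97744374 -43.46996966  53.46289042] [-0.07365622  0.31800971  0.48885321]
[234.68185727 213.01117799] [ 216  194   38   39 1163]
[-1.  86.7 96. ]
[ 0.5 51.  96. ]
[  0.8 -70.7  96. ]
```

Call:
servo_tool --pt "0 0 0 -0.8 -5 0 0.4" --pt "0 0 0 -0.8 -5 0 0.4" --pt "0 0 0 -0.8 -5 0 0.4" --pt "0 0 0 -0.6 -4 0 0.4" --pt "0 0 0 0 0 0 0.4"

```text
clock: 10.25
eef_pos: [484.1, -62.1, 53.5]
eef_rot: [-3.141, 0.435, 1.415]
wrist_force: [0.3, 0.6, -0.3]
finger_gap: 56.5
finger_force: 0.1
```

Call:
servo_tool --pt "0 0 0 -0.3 -2 0 0.4" --pt "0 0 0 -0.3 -2 0 0.4" --pt "0 0 0 0 0 0 0.4"

```text
clock: 10.62
eef_pos: [483.5, -65.9, 53.4]
eef_rot: [-3.141, 0.435, 1.415]
wrist_force: [0.0, 1.3, 0.1]
finger_gap: 56.2
finger_force: 0.4
```

Call:
servo_tool --pt "0 0 0 -0.3 -2 0 0.4" --pt "0 0 0 0 0 0 0.4"

```text
clock: 10.88
eef_pos: [483.2, -67.9, 53.5]
eef_rot: [-3.141, 0.435, 1.415]
wrist_force: [0.3, 1.3, -0.3]
finger_gap: 56.9
finger_force: 0.5
```

Call:
servo_tool --pt "0 0 0 -0.3 -2 0 0.4" --pt "0 0 0 0 0 0 0.4"

```text
clock: 11.12
eef_pos: [483.0, -69.9, 53.5]
eef_rot: [-3.141, 0.435, 1.415]
wrist_force: [0.2, 1.5, 0.4]
finger_gap: 56.4
finger_force: 0.5
```

Call:
servo_tool --pt "0 0 0 -0.3 -2 0 0.4" --pt "0 0 0 0 0 0 0.4"

```text
clock: 11.38
eef_pos: [482.7, -71.7, 53.4]
eef_rot: [-3.141, 0.434, 1.415]
wrist_force: [0.2, 3.2, 0.1]
finger_gap: 56.7
finger_force: 1.5
```

```bash
python3 - <<'E'
from h import *
b=manip.camera('side'); cd=cam('side');q,t=cent(b,(30,60,30),(60,255,200),(205,165,262,250));print(q,t)
Rz=R.from_euler('z',-8.69,degrees=True).as_matrix();O=np.array([488.5,-29.2,0])
print((Rz.T@(plane(cd,q,96)-O)).round(1))
E
```

```text
[233.42988084 216.61594867] [ 215  199   38   35 1091]
[ -0.1 -89.2  96. ]
```

Call:
servo_tool --pt "0 0 0 -0.3 -2 0 0.4" --pt "0 0 0 0 0 0 0.4"

```text
clock: 11.68
eef_pos: [482.7, -72.6, 53.4]
eef_rot: [3.141, 0.432, 1.415]
wrist_force: [0.2, 15.3, 1.2]
finger_gap: 56.2
finger_force: 6.5
```

Call:
servo_tool --pt "0 0 0 -0.15 -1 0 0.4" --pt "0 0 0 0 0 0 0.4"

```text
clock: 11.92
eef_pos: [482.8, -72.8, 53.4]
eef_rot: [3.141, 0.431, 1.415]
wrist_force: [1.2, 21.8, 2.3]
finger_gap: 56.4
finger_force: 9.3
```

The stack is against the end rail: force rose from 3 to 22 N while the tool hardly moved. I'll retreat and go over to the control box.

Call:
servo_tool --pt "0 0 0 0.8 5 0 0.4" --pt "0 0 0 2 15 0 0.4" --pt "0 0 0 3 20 0 0.4" --pt "0 0 0 0 0 40 0.4" --pt "0 0 0 0 0 50 0.4" --pt "8.2 -1.3 0 0 0 50 0.4" --pt "8.2 -1.3 0 0 0 40 0.4" --pt "8.2 -1.3 0 0 0 0 0.4" --pt "0 0 5 -13 46 0 1" --pt "0 0 5 -13 46 0 1" --pt "0 0 5 -13 46 0 1" --pt "0 0 0 -13 46 0 1" --pt "0 0 0 -13 46 0 1" --pt "0 0 0 -13 46 0 1" --pt "0 0 0 -13 46 0 1" --pt "0 0 0 -13 46 0 1" --pt "0 0 0 -13 46 0 1" --pt "0 0 0 0 0 0 1"

```text
clock: 14.18
eef_pos: [369.5, 381.6, 232.9]
eef_rot: [-3.14, 0.001, 1.68]
wrist_force: [-0.9, 0.5, -0.5]
finger_gap: 0.5
finger_force: 0.0
```

```bash
python3 - <<'E'
from h import *
import pickle
st=manip.read_state(); im=manip.camera('wrist');b=manip.camera('side');s=manip.camera('scene'); print(st['clock'],st['eef_pos'],np.degrees(st['eef_rot']))
pickle.dump((st,im,b,s),open('w2.pkl','wb'))
cw=cam('wrist',st);cs=cam('scene')
p=cv2.resize(b[170:270,195:325,::-1],(390,300),interpolation=3)
q=cv2.resize(im[:,:,::-1],(400,300),interpolation=cv2.INTER_AREA)
r=cv2.resize(s[170:290,145:325,::-1],(450,300),interpolation=3)
o=np.zeros((600,800,3),np.uint8);o[:300,:390]=p;o[300:,:450]=r;o[:300,400:]=q;cv2.imwrite('pics/m4.png',o)
E
```

```text
14.175 [369.47221887 381.55432318 232.92145513] [-1.79934823e+02  3.88212949e-02  9.62656637e+01]
```

View pics/m4.png

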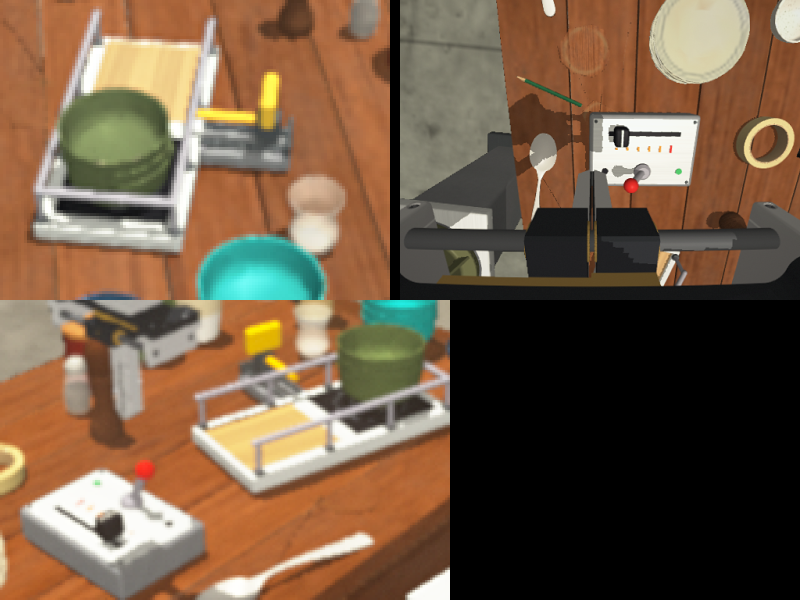

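The montage shows the stack upright in the hot zone against the end rail and the lock open. The heat grip is at wrist (221,134)×1.28 and the red ball at (231,186)×1.28.

```bash
python3 - <<'E'
from h import *
import pickle
st,im,b,s=pickle.load(open('w2.pkl','rb'));cw=cam('wrist',st);cs=cam('scene')
W=lambda x,y:((x-400)*1.28+.14,y*1.28+.14)
g=im[150:192,262:310]; m=cv2.inRange(cv2.cvtColor(g,cv2.COLOR_RGB2GRAY),0,60);n,l,t,c=cv2.connectedComponentsWithStats(m);k=1+np.argmax(t[1:,4]);print("black",t[k]+[262,150,0,0,0],c[k]+[262,150])
G=c[k]+[262,150]
print("grip z75",plane(cw,G,75),"tri",tri(cw,G,cs,(145+108/2.5,170+(520-300)/2.5)))
r,_=cent(im,(0,180,110),(6,255,255),(280,215,312,250)); r2,_=cent(s,(0,180,110),(6,255,255),(190,225,215,250));print("ball",tri(cw,r,cs,r2))
for n,p,z in[("far slot",(682,134),45),("green",(678,171),45),("black",(605,171),45),("c1",(593,117),45),("c2",(700,117),45),("pivot",(643,171),52)]: print(n,plane(cw,W(*p),z).round(1))
E
```

```text
black [267 162  43  26 495] [284.33131313 173.4020202 ]
grip z75 [418.50185749 393.39170442  75.        ] tri (array([418.11091432, 391.96866455,  73.95376135]), np.float64(2.6580453523704275))
ball (array([439.47102967, 319.70783972, 106.57862343]), np.float64(0.16802317203301326))
far slot [531.3 401.8  45. ]
green [540.2 330.5  45. ]
black [402.  315.5  45. ]
c1 [368.  414.3  45. ]
c2 [556.4 435.6  45. ]
pivot [471.5 326.   52. ]
```

Call:
servo_tool --pt "0 0 0 2.5 5.5 -50 1" --pt "0 0 0 0 0 -50 1" --pt "0 0 0 0 0 -45 1" --pt "0 0 0 0 0 -25 1" --pt "0 0 0 0 0 0 1"

```text
clock: 14.95
eef_pos: [373.4, 383.3, 62.3]
eef_rot: [-3.139, 0.002, 1.675]
wrist_force: [0.6, 0.4, 0.7]
finger_gap: 0.3
finger_force: 0.0
```

Call:
servo_tool --pt "0 0 0 10 1 0 1" --pt "0 0 0 10 1 0 1" --pt "0 0 0 10 1.1 0 1" --pt "0 0 0 10 1.1 0 1" --pt "0 0 0 10 1.1 0 1" --pt "0 0 0 10 1.1 0 1" --pt "0 0 0 10 1.1 0 1" --pt "0 0 0 10 1.1 0 1" --pt "0 0 0 10 1.1 0 1" --pt "0 0 0 8 1 0 1" --pt "0 0 0 0 0 0 1"

```text
clock: 16.32
eef_pos: [472.1, 395.5, 63.3]
eef_rot: [3.141, -0.0, 1.676]
wrist_force: [0.1, 0.2, -0.2]
finger_gap: 0.8
finger_force: 0.0
```

Call:
servo_tool --pt "0 0 0 4 0.4 0 1" --pt "0 0 0 4 0.4 0 1" --pt "0 0 0 0 0 0 1"

```text
clock: 16.7
eef_pos: [479.8, 396.3, 63.5]
eef_rot: [3.141, -0.0, 1.677]
wrist_force: [-0.1, -0.1, 1.0]
finger_gap: 0.6
finger_force: 0.0
```

Call:
servo_tool --pt "0 0 0 4 0.4 0 1" --pt "0 0 0 0 0 0 1"

```text
clock: 16.95
eef_pos: [483.8, 396.7, 63.5]
eef_rot: [3.141, -0.0, 1.677]
wrist_force: [0.3, -1.0, -0.2]
finger_gap: 0.6
finger_force: 0.0
```

Call:
servo_tool --pt "0 0 0 3 0.3 0 1" --pt "0 0 0 0 0 0 1"

```text
clock: 17.2
eef_pos: [486.8, 396.9, 63.5]
eef_rot: [3.141, -0.0, 1.677]
wrist_force: [0.2, 0.8, 0.0]
finger_gap: 0.7
finger_force: 0.0
```

```bash
python3 - <<'E'
from h import *
s=manip.camera('scene');st=manip.read_state();im=manip.camera('wrist')
r=cv2.resize(s[225:285,150:210,::-1],(400,400),interpolation=3)
q=cv2.resize(im[120:280,180:340,::-1],(400,400),interpolation=3);cv2.imwrite('pics/m5.png',np.hstack([r,q]))
E
```

View pics/m5.png

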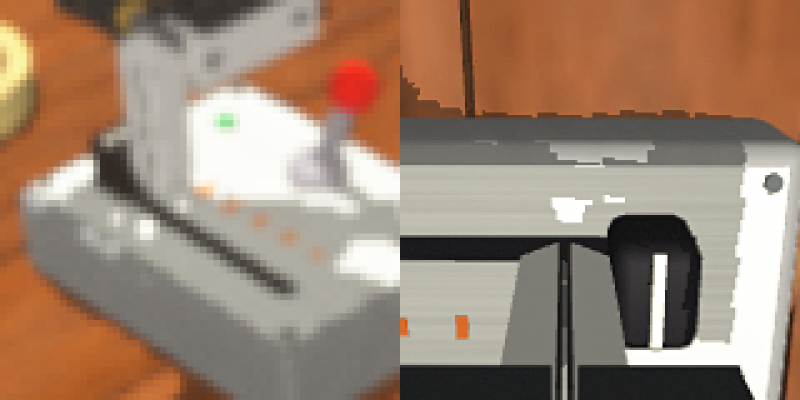

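The black grip is ahead of the fingers near the slot's far end (scene crop (115,165)), and the toggle is untouched. I'll continue until I reach the stop.

Call:
servo_tool --pt "0 0 0 3 0.3 0 1" --pt "0 0 0 0 0 0 1"

```text
clock: 17.55
eef_pos: [488.9, 397.2, 63.5]
eef_rot: [-3.14, 0.0, 1.677]
wrist_force: [-7.3, -1.8, 4.0]
finger_gap: 0.4
finger_force: 3.7
```

Call:
servo_tool --pt "0 0 0 3 0.3 0 1" --pt "0 0 0 0 0 0 1"

```text
clock: 17.8
eef_pos: [489.1, 397.4, 63.5]
eef_rot: [-3.134, 0.002, 1.677]
wrist_force: [-27.6, -6.5, 16.2]
finger_gap: 0.3
finger_force: 14.6
```

Call:
servo_tool --pt "0 0 0 2 0.2 0 1" --pt "0 0 0 0 0 0 1"

```text
clock: 18.05
eef_pos: [489.3, 397.5, 63.5]
eef_rot: [-3.13, 0.003, 1.678]
wrist_force: [-42.4, -9.3, 23.9]
finger_gap: 0.7
finger_force: 21.8
```

Call:
servo_tool --pt "0 0 0 -8 -1 0 1" --pt "0 0 0 -12 -1 0 1" --pt "0 0 0 0 0 50 1" --pt "0 0 0 0 0 55 1" --pt "0 0 0 -25 -26.5 0 1" --pt "0 0 0 -25 -26.5 0 1" --pt "0 0 0 -25 -26.5 0 1" --pt "0 0 0 0 0 -40 1" --pt "0 0 0 0 0 -32 1" --pt "0 0 0 0 0 0 1"

```text
clock: 19.3
eef_pos: [398.6, 315.5, 95.0]
eef_rot: [-3.139, 0.002, 1.676]
wrist_force: [-0.2, 0.0, 0.8]
finger_gap: 0.3
finger_force: 0.0
```

Call:
servo_tool --pt "0 0 0 8 1 0 1" --pt "0 0 0 8 1 0 1" --pt "0 0 0 8 1 0 1" --pt "0 0 0 8 1 0 1" --pt "0 0 0 8 1 0 1" --pt "0 0 0 8 1 0 1" --pt "0 0 0 8 0.5 0 1" --pt "0 0 0 0 0 0 1" --pt "0 0 0 0 0 0 1"

```text
clock: 20.42
eef_pos: [455.4, 322.7, 96.3]
eef_rot: [-3.141, 0.0, 1.677]
wrist_force: [0.0, -0.1, -0.0]
finger_gap: 0.5
finger_force: 0.0
```

```bash
python3 - <<'E'
from h import *
b=manip.camera('side');s=manip.camera('scene')
r,t=cent(s,(0,180,110),(6,255,255),(180,215,215,250));q,u=cent(b,(0,170,90),(8,255,255),(215,130,250,160))
print(r,t,q,u,tri(cam('scene'),r,cam('side'),q))
E
```

```text
[189.12195122 230.36585366] [186 227   7   8  41] [241.8 142. ] [239 140   6   5  20] (array([495.76068953, 331.20709241, 111.79776717]), np.float64(0.5813905676489877))
```

The ball went over: x is now about 496, from 439. I'll retreat, raise, and do a final check.

Call:
servo_tool --pt "0 0 0 -15 -1 0 1" --pt "0 0 0 -25 -2 0 1" --pt "0 0 0 0 0 50 1" --pt "0 0 0 0 0 50 1" --pt "0 0 0 -10 -40 20 1" --pt "0 0 0 -10 -40 0 1" --pt "0 0 0 -10 -40 0 1" --pt "0 0 0 -10 -40 0 1" --pt "0 0 0 0 0 0 1"

```text
clock: 21.65
eef_pos: [374.4, 158.4, 216.6]
eef_rot: [3.141, -0.0, 1.675]
wrist_force: [-0.1, -0.5, -0.3]
finger_gap: 0.5
finger_force: 0.0
```

```bash
python3 - <<'E'
from h import *
b=manip.camera('side');s=manip.camera('scene')
r,t=cent(s,(0,180,110),(6,255,255),(180,215,215,250));q,u=cent(b,(0,170,90),(8,255,255),(215,130,250,160))
print(tri(cam('scene'),r,cam('side'),q))
p=cv2.resize(b[130:305,195:325,::-1],(372,500),interpolation=3)
r=cv2.resize(s[170:290,145:325,::-1],(428,285),interpolation=3)
o=np.zeros((500,800,3),np.uint8);o[:,:372]=p;o[:285,372:]=r;cv2.imwrite('pics/m6.png',o)
E
```

```text
(array([503.4292629 , 328.16824255, 110.43423162]), np.float64(6.076599263165325))
```

View pics/m6.png

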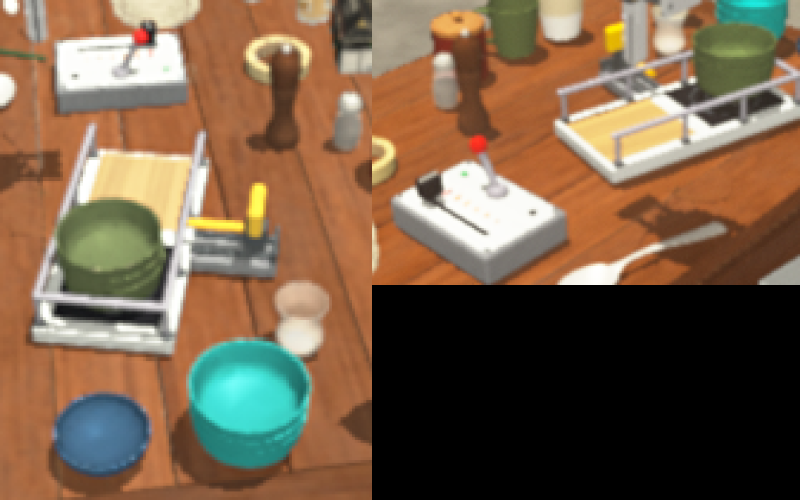

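The final views show the lock open, the stack against the end rail, the heat grip at the far end of its slot, the red ball leaning away from the robot over the green dot, and the bystanders unmoved.

```bash
python3 -c "
from cell import manip
print(manip.sign_off())"
```

```text
the job is handed in; nothing more can be done
None
```

I handed the job in at about 22 s: lock open at its stop, green bowls against the end rail on the hot zone, heat slide at its far stop, mains toggle on, in that order. The blue bowl, tea glass and pepper mill are where they stood; the sign-off gave no verdict.

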